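# Gang guitar neck blocks on an alignment rod

### The arm

A 6-joint arm with a two-finger parallel gripper is mounted at the origin on the work surface. World frame = base frame: x ahead of the robot, y to its left, z up, the work surface at z = 0. Lengths are in mm, angles in degrees, forces in N, time in s.
With the tool pointing down it reaches from about 350 to 850 mm from the base axis. Payload 8.1 kg.
Tool frame: the origin (TCP) lies at the centre of the arm's flange, where the gripper is bolted on; the fingertips stand 173 mm ahead of it and the grasp point (between the pads) lies 155 mm ahead of it; z points along the fingers, y is the line along which they close (so a half turn about z gives the same grasp; the last joint's range is limited). The gripper opens to 85 mm and grips with 20 to 120 N. Pads are 22 mm wide; open, the fingers measure 114 mm over their backs; the gripper's body (76 mm by 85 mm) begins 54 mm behind the grasp point. The pads swing forward as they close: fully open they stand 13 mm farther back than shut.
Start: joints at [-68.319, 7.471, 85.268, -0, 87.261, -4.893], TCP at [268.43, -536.612, 404.692] pointing down, gripper open.
Joint ranges: [-169.43, 169.43], [-51.17, 129.36], [1.28, 143.12], [-76.62, 256.62], [0, 156.53], [-152.29, 152.29]. Speed limits (degrees/s): [136.94, 136.94, 159.86, 180, 180, 180].

### API

Orientations are given as [roll, pitch, yaw] about the fixed x, y, z axes, in that order (R = Rz(yaw) Ry(pitch) Rx(roll)).
In Python, from bench import * gives the robot as it stands.
- The arm moves only by the shell command python3 -m jog 'ROWS' [FORCE]. ROWS is text: rows parted by semicolons, each of 7 numbers parted by spaces: the shift along the tool's x, y, z scaled (see below), then the turn, a rotation vector about the tool's x, y, z scaled (see below), then the closure, from -1 (fully open) to 1 (shut). In form: tx ty tz wx wy wz hand; .... A call has 1 to 5 rows; each row shifts and turns the commanded pose from where the row before left it, along the tool's axes as they then stand; what a row does not reach is not made up. The controller multiplies each number of a shift by 0.1 m and each number of a turn by 60 degrees. A row lasts 1/8 s, in which the tool goes at most 62.5 mm and 10.7 degrees, less where a joint would pass 70% of its speed; a pose out of reach is approached as far as the arm can. A call with a number of a shift or a turn outside -1 to 1 is refused whole. A call with a gripper value outside its range is refused whole. The fingers move at their own pace and stop on an object; FORCE is the grip in N (left out, the last holds). Time passes only in rows, so rows that do not move let the fingers close. It gives the time, the measured TCP pose, the force, the opening and the grip force at its end, in the units of the state.
- sense(): the state, without advancing time (a new reading comes with each control period).
- snapshot(name): name is "scene" or "top" or "wrist"; returns a dict with "img" (400x640x3 uint8, red, green, blue), "fx", "fy", "cx", "cy" (pixels), "extrinsics" (4x4, takes a point from camera to world coordinates). Camera axes: x right, y down, z forward; pixel columns grow to the right and rows downward; lengths in mm; the calibration is good to about 2 mm. A picture is of the moment at which its call begins. There is no depth.
- hand_in(): hands the job in; it is judged then, once.
The state is a dict: "time": time; "joint_pos": joint angles; "qd": joint speeds; "joint_efforts": joint torques, N m; "tool_pos": TCP position; "tcp_rot": TCP orientation; "ft_force": force on the tool from outside, world axes, zero at the start; "wrist_torque": the same for the moment, N m; "finger_gap": finger opening in mm; "grip_force": force on a finger pad.
Only numpy, scipy, OpenCV 4.12 (cv2) and the standard library are available. Lean on these libraries where they do the work, as an engineer would, in place of code of your own. Each camera call takes 0.05 s, during which the arm holds its last target. There are 200 camera calls.

### The job

Get the guitar neck blocks ready for gang sanding: with the fixture's hold-down frame swung open, set every neck block on the bench fully down in a pocket of its own, then push the alignment rod by its orange handle in from the fixture's +y (robot's left) side through the first ear, all the blocks and the far ear until the handle is fully home against the ear. Finally swing the hold-down frame fully closed over the blocks; leave the other things on the bench where they are.

Things in the scene. Friction and masses are not known exactly. Their poses are not given: they have to be found in the camera images.
- fixture: plywood gang fixture, fixed to the bench; origin under the base, in the middle of the row of four pockets; x away from the robot, y along the row, z up. Base 12 mm thick, 184 mm (y), from -75 to 85 mm in x. An aluminium ear with a hole stands at each end of the row; a hold-down frame is hinged at its far side on two red posts 78 mm high
- pocket0 (a point): floor centre of the pocket at y = -55.5 mm of the fixture, z = 12 mm. Each pocket is 84 x 33 mm inside (fixture x, y), 4 mm walls 14 mm high with roof-shaped tops: a block's foot drops in from above, the block's x along the fixture's x
- pocket1 (a point): floor centre of the pocket at y = -18.5 mm of the fixture
- pocket2 (a point): floor centre of the pocket at y = 18.5 mm
- pocket3 (a point): floor centre of the pocket at y = 55.5 mm
- ear_near (a point): centre of the hole, in the outer face of the ear at the fixture's +y end (x = 0, y = 86, z = 44 mm of the fixture). Ear 10 mm thick (y), 44 mm wide (x), top 60 mm above the bench; 16 mm hole along y, in line with the far ear's hole and the bores of seated blocks. The rod goes in here
- ear_far (a point): centre of the like hole, in the outer face of the ear at the fixture's -y end (y = -86, z = 44 mm)
- clamp (a joint): hold-down frame, angle in rad: 0 = closed, level over the pockets, its rubber pad (underside 63.5 mm above the bench, 67 mm from the hinge) just above seated blocks; it rises and swings away from the robot as the angle grows: 1.57 upright, 2.0 fully open. A stiff hinge (0.35 Nm, 3 N at the bar) holds it at any angle; it may start anywhere
- clamp_bar (a point): middle of the frame's red round grip bar, 12 mm thick, along the fixture's y, 128 mm free between two 8 mm side arms; 134 mm from the hinge axis, towards the robot when closed
- clamp_hinge (a point): middle of the frame's hinge axis, which runs along the fixture's y, at x = 67, z = 70 mm of the fixture
- rod: alignment rod: orange flat handle 46 (x) x 30 (y) x 12 (z) mm, origin at its centre; steel shaft 12 mm thick along +x from the handle to a rounded tip at x = 199 mm. Lies flat, origin 6 mm up; 120 g. Goes in tip towards the fixture's -y; fully home, the handle's end touches the +y ear and the origin is at y = 109 mm of the fixture
- block_a: mahogany neck block with a long foot, standing; origin at the centre of its underside, x along its length, z up. Foot 78 (x) x 26 (y) x 14 mm; on its middle a body 46 (x) x 26 (y) mm from 14 to 50 mm height. A 19 mm bore runs along y, 32 mm above the underside. The same either way round. About 80 g. May be absent
- block_b: mahogany neck block with a long foot, standing; origin at the centre of its underside, x along its length, z up. Foot 78 (x) x 26 (y) x 14 mm; on its middle a body 46 (x) x 26 (y) mm from 14 to 50 mm height. A 19 mm bore runs along y, 32 mm above the underside. The same either way round. About 80 g. May be absent
- block_c: mahogany neck block with a long foot, standing; origin at the centre of its underside, x along its length, z up. Foot 78 (x) x 26 (y) x 14 mm; on its middle a body 46 (x) x 26 (y) mm from 14 to 50 mm height. A 19 mm bore runs along y, 32 mm above the underside. The same either way round. About 80 g. May be absent
- block_d: mahogany neck block with a long foot, standing; origin at the centre of its underside, x along its length, z up. Foot 78 (x) x 26 (y) x 14 mm; on its middle a body 46 (x) x 26 (y) mm from 14 to 50 mm height. A 19 mm bore runs along y, 32 mm above the underside. The same either way round. About 80 g. May be absent
- glue: yellow glue bottle, 52 mm wide, 150 mm high, origin under its centre; a bystander
- screwdriver: red-handled screwdriver, 200 mm, lying; a bystander
- brush: wooden-handled brush, 170 mm, lying; a bystander
- wax: amber wax jar, 70 mm wide, 60 mm high, origin under its centre; a bystander
- tub: white plastic cup, 90 mm wide, 55 mm high, origin under its centre; a bystander
- offcut: dark wood offcut, 110 x 50 x 20 mm; a bystander
Not all that is in view belongs to the job. What is shaped like the block_c but green is not meant.

How it is judged:
By the outcome, as a careful person would: the job done as asked, in the order asked, and still so for the second after the job is handed in, with the robot touching nothing.
Of block_a, block_b, block_c, block_d only 3 to 4 are there at a start; the rules pass over those that are not, and their reading is None.
At some moment in a run one of rod may be knocked a few centimetres aside while the robot is not near it.
It also fails if it takes over 210 s, if anything falls off the work surface, if the arm or the gripper's body presses on something with over 40 N, if the wrist force passes 120 N, or if a joint passes its speed limit or range.

## Working session

There is one attempt and no reset: what is moved stays moved. The work goes in short steps, Python scripts to look and compute and a shell command to move; the robot and the scene stay as the last step left them, time stands still between calls to the robot, and variables do not carry over. Pictures are saved under pics/ and viewed, at most 19 in all, crops included, and the job is handed in when it is done.

```bash
ls; mkdir -p pics
cat > h.py <<'E'
from bench import *
import numpy as np, cv2
from scipy.spatial.transform import Rotation as R
def shot(n,f):
    s=snapshot(n); cv2.imwrite('pics/'+f+'.png',s['img'][:,:,::-1]); np.save('pics/'+f+'.npy',s,allow_pickle=True); return s
def load(f): return np.load('pics/'+f+'.npy',allow_pickle=True).item()
def ray(s,u,v,z):
    E=np.array(s['extrinsics']); d=E[:3,:3]@[(u-s['cx'])/s['fx'],(v-s['cy'])/s['fy'],1]; o=E[:3,3]
    return o+d*(z-o[2])/d[2]
def proj(s,p):
    E=np.array(s['extrinsics']); c=E[:3,:3].T@(np.array(p)-E[:3,3]); return s['fx']*c[0]/c[2]+s['cx'],s['fy']*c[1]/c[2]+s['cy']
E
python3 - <<'E'
from h import *
for n in ('scene','top'):
    s=shot(n,n+'0'); print(n,s['fx'],s['cx'],s['cy'],np.round(s['extrinsics'],3).tolist())
print(sense())
E
```

```text
pics
scene 496.4528798077604 321.43631333479794 203.27057892143105 [[0.892, 0.277, -0.356, 1059.458], [0.451, -0.506, 0.735, -1018.314], [0.023, -0.817, -0.576, 865.891], [0.0, 0.0, 0.0, 1.0]]
top 484.57533595326817 320.65663974199686 200.74417427508186 [[-0.027, -0.989, 0.143, 379.274], [-1.0, 0.026, -0.004, 6.988], [0.0, -0.143, -0.99, 1228.162], [0.0, 0.0, 0.0, 1.0]]
{'time': 0.1, 'joint_pos': array([-6.83202364e+01,  7.51218287e+00,  8.53224486e+01, -6.61940482e-04,
        8.72619695e+01, -4.89372257e+00]), 'qd': array([ 0.02020544, -0.07097732, -0.16645583,  0.06077897,  0.03199308,
       -0.11856855]), 'joint_efforts': array([ 4.94559190e-04, -5.70951784e+01, -5.01941478e+01, -2.38111206e-04,
        8.15254374e-03, -1.27335906e-05]), 'tool_pos': array([ 268.34403263, -536.42245719,  403.74013849]), 'tcp_rot': array([-1.79903695e+02, -7.58208914e-03,  2.65735119e+01]), 'ft_force': array([-0.31308974, -0.35256058, -0.37399823]), 'wrist_torque': array([ 0.00260463, -0.0297753 , -0.06036804]), 'grip_force': 0.0, 'finger_gap': 85.41323468311334}
```

View pics/top0.png

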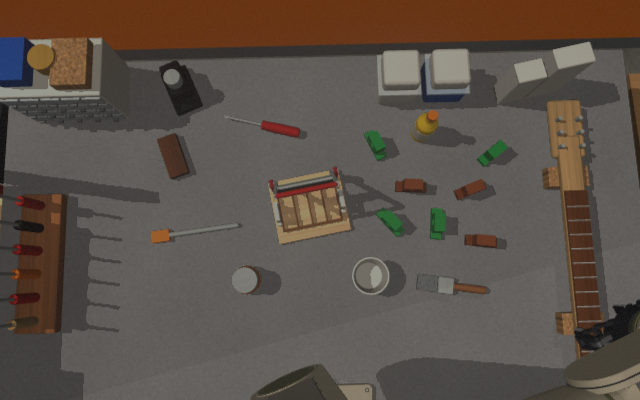

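View pics/scene0.png

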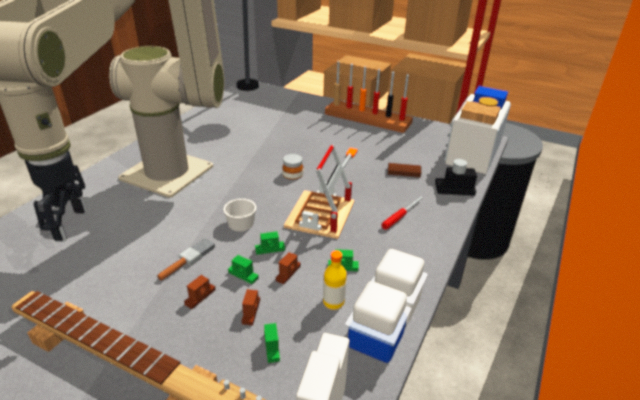

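The top view shows three brown blocks at (410,186), (470,190) and (480,241). The lookalikes are the green blocks at (375,145), (391,221), (437,223) and (492,153), plus the offcut at (173,157), which is dark wood but flat. The rod's handle is at (160,236), with its tip at (238,226). The fixture is around (310,208), and its frame is partly open. One close crop to check.

Run:
```python
from h import *
i=cv2.imread('pics/top0.png')
cv2.imwrite('pics/c1.png',cv2.resize(i[130:280,262:522],None,fx=3,fy=3,interpolation=cv2.INTER_CUBIC))
s=load('top0')
hsv=cv2.cvtColor(i,cv2.COLOR_BGR2HSV)
for n,(u,v) in dict(b1=(410,186),b2=(470,190),b3=(480,241)).items():
    print(n,hsv[v,u],ray(s,u,v,40).round())
print('rod',ray(s,160,236,6).round(),ray(s,238,226,6).round(), hsv[236,160])
```

```text
b1 [  9 153 100] [ 582. -221.   40.]
b2 [ 10 160  97] [ 568. -370.   40.]
b3 [  9 160  99] [ 440. -385.   40.]
rod [476. 409.   6.] [496. 212.   6.] [ 14 183 152]
```

View pics/c1.png

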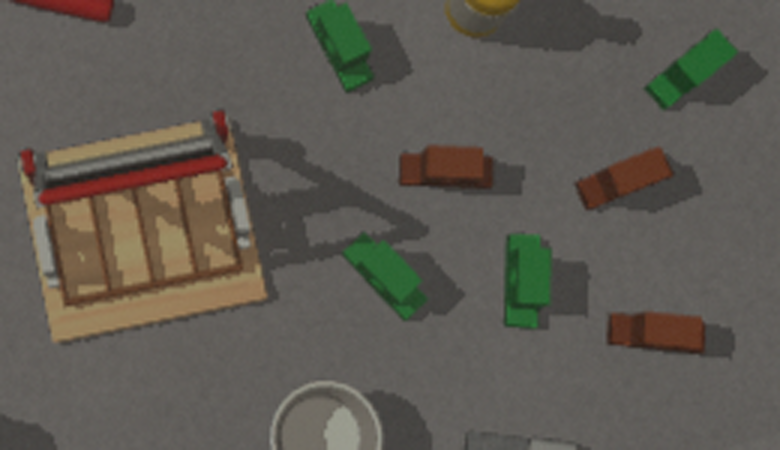

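The crop confirms three brown blocks with long feet at crop (447,166), (625,178) and (657,331). The green ones are decoys. The fixture's four pockets are empty, and the frame is nearly upright over the far side with its red bar at crop (135,178). Next I fit the poses.

```bash
cat >> h.py <<'E'
from scipy.optimize import minimize, least_squares
def box(x,y,z0,z1): return np.array([[a,b,c] for a in(-x/2,x/2) for b in (-y/2,y/2) for c in(z0,z1)])
PARTS=[box(78,26,0,14),box(46,26,14,50)]
def place(P,x,y,yaw,z=0): return R.from_euler('z',yaw,degrees=True).apply(P)+[x,y,z]
def sil(s,parts,p,k=4):
    m=np.zeros((400*k,640*k),np.uint8)
    for P in parts:
        q=np.array([proj(s,w) for w in place(P,*p)])
        cv2.fillConvexPoly(m,cv2.convexHull((q*k).round().astype(np.int32)),1)
    return m
def fit(s,mask,p0,parts=PARTS,k=4):
    M=cv2.resize(mask.astype(np.uint8),None,fx=k,fy=k,interpolation=cv2.INTER_NEAREST)
    f=lambda p:1-((a:=sil(s,parts,p,k))&M).sum()/((a|M).sum())
    best=min((minimize(f,[p0[0],p0[1],y],method='Nelder-Mead',options=dict(initial_simplex=[[p0[0],p0[1],y],[p0[0]+10,p0[1],y],[p0[0],p0[1]+10,y],[p0[0],p0[1],y+15]],xatol=.2,fatol=1e-4)) for y in p0[2]),key=lambda r:r.fun)
    return best.x.round(1),round(best.fun,3)
def comp(s,lo,hi,u,v):
    m=cv2.inRange(cv2.cvtColor(s['img'],cv2.COLOR_RGB2HSV),lo,hi); m=cv2.morphologyEx(m,cv2.MORPH_CLOSE,np.ones((3,3)))
    n,l=cv2.connectedComponents(m); 
    vs,us=np.nonzero(l); i=np.argmin((us-u)**2+(vs-v)**2); return l==l[vs[i],us[i]]
BR=((0,90,25),(16,255,160))
def go(x,y,z,yaw,rmax=.58,hand=None,nmin=1,tip=True):
    """rows to bring grasp point (tool pointing down, z of grasp point) to x,y,z,yaw"""
    st=sense(); p=st['tool_pos'].copy(); R0=R.from_euler('xyz',st['tcp_rot'],degrees=True)
    Rt=R.from_euler('xyz',[180,0,yaw],degrees=True); t=np.array([x,y,z])-Rt.apply([0,0,155])
    w=(R0.inv()*Rt).as_rotvec(degrees=True); n=max(nmin,int(np.ceil(max(np.linalg.norm(t-p)/(rmax*100),np.linalg.norm(w)/10.2))))
    print('go',n,'rows; dist',round(np.linalg.norm(t-p)),'turn',w.round(1))
    out=[]
    for k in range(n):
        Rk=R0*R.from_rotvec(w*k/n,degrees=True); d=Rk.inv().apply((t-p)/n)/100
        out.append(' '.join('%.3g'%(round(v,3)+0) for v in list(d)+list(w/n/60))+' %s'%hand)
    for k in range(0,n,5): print("  '"+'; '.join(out[k:k+5])+"'")
E
python3 - <<'E'
from h import *
s=load('top0')
for u,v in ((410,186),(470,190),(480,241)):
    m=comp(s,*BR,u,v); a=ray(s,u,v,25)
    print(m.sum(),fit(s,m,(a[0],a[1],(60,80,100,120))))
c=lambda x,y:(262+x/3,130+y/3)
# fixture points, pixel
obs=[((-75,92,12),c(55,341)),((-75,-92,12),c(268,298)),((67,86,78),c(27,153)),((67,-86,78),c(219,114))]
def r(p): return np.concatenate([np.array(proj(s,place(np.array([q]),*p[:3])[0]))-uv for q,uv in obs])
f=least_squares(r,[540,10,0]); print(f.x.round(1),f.fun.round(1)); F=f.x
for a in np.arange(.8,2.1,.1):
    q=(67-134*np.cos(a),0,70+134*np.sin(a)); print(round(a,1),np.round(proj(s,place(np.array([q]),*F)[0]),1),end=' ')
print(c(135,178))
m=comp(s,(8,150,110),(22,255,255),160,236); v,u=np.nonzero(m); print('handle',m.sum(),u.mean(),v.mean(),ray(s,u.mean(),v.mean(),8).round(1))
E
```

```text
366 (array([ 585.2, -228.1,   86.1]), np.float64(0.098))
329 (array([ 573.8, -380.3,  110.6]), np.float64(0.083))
366 (array([ 442.2, -398. ,   84.8]), np.float64(0.085))
[541.3  30.2  10.2] [-0.8 -1.   0.  -1.5 -2.5  1.8  3.3  0.6]
0.8 [310.4 208.6] 0.9 [309.4 203.6] 1.0 [308.3 198.3] 1.1 [307.2 192.7] 1.2 [306.  186.8] 1.3 [304.8 180.8] 1.4 [303.5 174.7] 1.5 [302.3 168.6] 1.6 [301.1 162.6] 1.7 [299.9 156.8] 1.8 [298.7 151.3] 1.9 [297.6 146.1] 2.0 [296.6 141.3] (307.0, 189.33333333333334)
handle 200 159.78 235.655 [477.1 409.    8. ]
```

Run:
```python
from h import *
go(480,20,300,100,hand=-1)
```

```text
go 11 rows; dist 598 turn [ -0.1  -0.1 -73.4]
  '0.398 -0.366 -0.046 0 0 -0.111 -1; 0.438 -0.318 -0.046 0 0 -0.111 -1; 0.472 -0.265 -0.046 0 0 -0.111 -1; 0.5 -0.208 -0.046 0 0 -0.111 -1; 0.521 -0.148 -0.046 0 0 -0.111 -1'
  '0.534 -0.087 -0.046 0 0 -0.111 -1; 0.541 -0.024 -0.046 0 0 -0.111 -1; 0.54 0.039 -0.046 0 0 -0.111 -1; 0.532 0.101 -0.047 0 0 -0.111 -1; 0.516 0.163 -0.047 0 0 -0.111 -1'
  '0.494 0.221 -0.047 0 0 -0.111 -1'
```

```bash
python3 -m jog '0.4 -0.37 -0.046 0 0 -0.111 -1; 0.44 -0.32 -0.046 0 0 -0.111 -1; 0.47 -0.265 -0.046 0 0 -0.111 -1; 0.5 -0.21 -0.046 0 0 -0.111 -1; 0.52 -0.15 -0.046 0 0 -0.111 -1'; python3 -m jog '0.534 -0.087 -0.046 0 0 -0.111 -1; 0.541 -0.024 -0.046 0 0 -0.111 -1; 0.54 0.04 -0.046 0 0 -0.111 -1; 0.53 0.1 -0.047 0 0 -0.111 -1; 0.516 0.163 -0.047 0 0 -0.111 -1'; python3 -m jog '0.494 0.22 -0.047 0 0 -0.111 -1; 0 0 0 0 0 0 -1; 0 0 0 0 0 0 -1'
python3 - <<'E'
from h import *
s=shot('wrist','w1'); print(sense()['tool_pos'],sense()['tcp_rot'],s['fx'],np.round(s['extrinsics'],2).tolist())
E
```

```text
time: 0.72
tool_pos: [364.4, -281.2, 427.5]
tcp_rot: [-180.0, -0.0, 60.1]
ft_force: [0.6, 0.2, 0.0]
finger_gap: 85.4
grip_force: 0.0
time: 1.35
tool_pos: [461.1, -28.5, 450.8]
tcp_rot: [-180.0, 0.0, 93.4]
ft_force: [0.4, -0.9, -0.7]
finger_gap: 85.6
grip_force: 0.0
time: 1.72
tool_pos: [480.0, 20.3, 455.1]
tcp_rot: [-179.9, 0.0, 99.8]
ft_force: [-0.3, -0.2, -0.6]
finger_gap: 85.3
grip_force: 0.0
[479.89841513  19.65429689 455.15277253] [-1.79943115e+02  1.28250239e-02  9.97695133e+01] 354.7201694157772 [[0.99, 0.16, 0.05, 466.96], [0.17, -0.94, -0.31, 98.93], [-0.0, 0.31, -0.95, 424.56], [0.0, 0.0, 0.0, 1.0]]
```

View pics/w1.png

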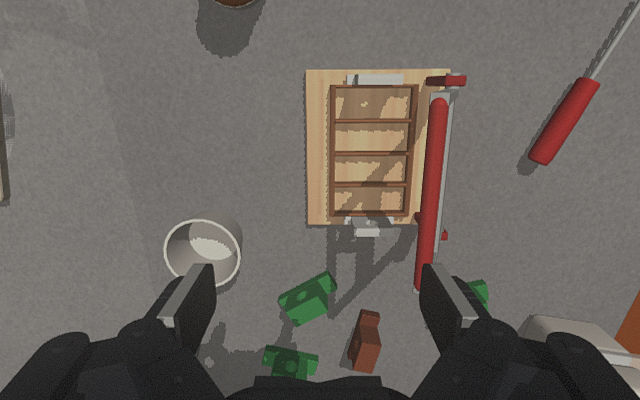

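The wrist view shows the fixture base corners at about (306,70), (308,225) and (449,68). The pocket ridge corners are at (331,86), (331,216) and (417,86). The red bar runs from (439,100) to (421,290), so the frame is part open.

Run:
```python
from h import *
s=load('w1')
obs=[((-75,92,12),(306,70)),((-75,-92,12),(308,225)),((85,92,12),(449,68)),((-44,74,26),(331,86)),((-44,-74,26),(331,216)),((44,74,26),(417,86))]
def r(p): return np.concatenate([np.array(proj(s,place(np.array([q]),*p[:3])[0]))-uv for q,uv in obs])
f=least_squares(r,[540,30,10]); print(f.x.round(1),f.fun.round(1)); F=f.x
i=cv2.imread('pics/w1.png')
def bar(a,y): return place(np.array([(67-134*np.cos(a),y,70+134*np.sin(a))]),*F)[0]
def rb(p): return np.concatenate([np.array(proj(s,bar(p[0],y)))-uv for y,uv in ((68,(438.5,100)),(-68,(420.5,290)))])
g=least_squares(rb,[1.15]); print('angle',g.x,g.fun.round(1),bar(g.x[0],0).round(1), 'open',bar(2.0,0).round(1),bar(2.05,0).round(1))
for P in ((-42,-72,12),(42,-72,12),(42,72,12),(-42,72,12),(-42,0,12),(42,0,12),(0,86,44),(22,86,60),(-22,86,60),(-22,-86,60),(85,-92,12)):
    u,v=proj(s,place(np.array([P]),*F)[0]); cv2.circle(i,(round(u),round(v)),1,(255,255,0),-1)
cv2.imwrite('pics/c2.png',cv2.resize(i[50:250,280:500],None,fx=3,fy=3,interpolation=cv2.INTER_CUBIC))
```

```text
[540.2  31.8  10.3] [-1.8 -0.5 -1.   0.2  1.5  0.2  1.9  0.6  1.2 -0.4 -1.9 -0.1]
angle [1.17683696] [ 0.1 -0.6  0.3 -1.8] [555.5  34.5 193.7] open [661.   53.6 191.8] [666.9  54.7 188.9]
```

View pics/c2.png

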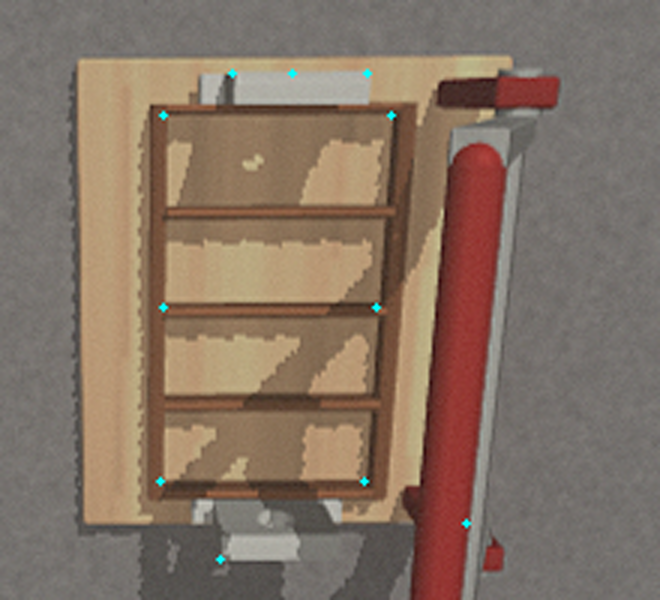

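Run:
```python
from h import *
go(555.5,34.5,194,100.3,hand=-1,rmax=.4)
a=np.linspace(1.177,2.02,8); x=-134*np.cos(a); z=134*np.sin(a); print(np.c_[np.diff(x),-np.diff(z)].round(1)/100)
```

```text
go 4 rows; dist 131 turn [-0.1  0.  -0.5]
  '0.005 0.193 0.265 0 0 -0.002 -1; 0.004 0.193 0.265 0 0 -0.002 -1; 0.004 0.193 0.265 0 0 -0.002 -1; 0.003 0.193 0.265 0 0 -0.002 -1'
[[ 0.152 -0.053]
 [ 0.158 -0.034]
 [ 0.161 -0.015]
 [ 0.161  0.004]
 [ 0.16   0.024]
 [ 0.155  0.043]
 [ 0.149  0.061]]
```

```bash
python3 -m jog '0.01 0.4 0 0 0 -0.008 -1; 0.006 0.372 0 0 0 0 -1; 0 0 0.4 0 0 0 -1; 0 0 0.4 0 0 0 -1; 0 0 0.26 0 0 0 -1'; python3 -m jog '0 0 0 0 0 0 1; 0 0 0 0 0 0 1; 0 0 0 0 0 0 1; 0 0 0 0 0 0 1; 0 0 0 0 0 0 1' 40
```

```text
time: 2.4
tool_pos: [555.1, 33.5, 346.9]
tcp_rot: [-179.8, -0.0, 100.1]
ft_force: [1.1, 0.1, 0.1]
finger_gap: 85.7
grip_force: 0.0
time: 3.02
tool_pos: [556.1, 35.2, 351.0]
tcp_rot: [179.9, 0.0, 100.3]
ft_force: [-2.8, -1.9, 5.1]
finger_gap: 10.2
grip_force: 39.0
```

```bash
python3 -m jog '0 0.15 -0.05 0 0 0 1; 0 0.16 -0.034 0 0 0 1; 0 0.16 -0.015 0 0 0 1; 0 0.16 0.004 0 0 0 1' 60;  python3 -m jog '0 0.16 0.024 0 0 0 1; 0 0.155 0.043 0 0 0 1; 0 0.15 0.061 0 0 0 1; 0 0 0 0 0 0 1'
```

```text
time: 3.52
tool_pos: [618.2, 46.4, 360.6]
tcp_rot: [180.0, 0.1, 100.3]
ft_force: [-3.9, -1.6, 3.2]
finger_gap: 9.8
grip_force: 60.7
time: 4.03
tool_pos: [662.2, 54.4, 348.7]
tcp_rot: [-179.6, 0.0, 100.3]
ft_force: [-25.7, -5.7, 22.4]
finger_gap: 9.9
grip_force: 63.3
```

```bash
python3 -m jog '0 -0.04 0 0 0 0 -1; 0 0 0 0 0 0 -1; 0 0 0 0 0 0 -1; 0 0 -0.5 0 0 0 -1; 0 0 -0.4 0 0 0 -1'
python3 - <<'E'
from h import *
go(560,-300,250,176,hand=-1)
E
```

```text
time: 4.65
tool_pos: [659.7, 54.3, 437.4]
tcp_rot: [180.0, -0.0, 100.3]
ft_force: [0.6, -0.3, 0.7]
finger_gap: 85.2
grip_force: 0.0
go 8 rows; dist 369 turn [  0.   -0.  -75.7]
  '-0.413 -0.202 0.04 0 0 -0.158 -1; -0.375 -0.267 0.04 0 0 -0.158 -1; -0.326 -0.325 0.04 0 0 -0.158 -1; -0.268 -0.374 0.041 0 0 -0.158 -1; -0.203 -0.413 0.041 0 0 -0.158 -1'
  '-0.132 -0.441 0.041 0 0 -0.158 -1; -0.058 -0.456 0.041 0 0 -0.158 -1; 0.018 -0.46 0.041 0 0 -0.158 -1'
```

```bash
python3 -m jog '-0.44 -0.2 0.04 0 0 -0.158 -1; -0.4 -0.26 0.04 0 0 -0.158 -1; -0.36 -0.325 0.04 0 0 -0.158 -1; -0.3 -0.37 0.04 0 0 -0.158 -1; -0.25 -0.41 0.04 0 0 -0.158 -1'; python3 -m jog '-0.18 -0.44 0.04 0 0 -0.158 -1; -0.1 -0.456 0.04 0 0 -0.158 -1; -0.03 -0.46 0.04 0 0 -0.158 -1; 0 0 0 0 0 0 -1; 0 0 0 0 0 0 -1'
python3 - <<'E'
from h import *
s=shot('wrist','w2'); t=load('top0')
i=cv2.imread('pics/w2.png')
for n,(x,y,w) in dict(b1=(585.2,-228.1,86.1),b2=(573.8,-380.3,110.6),b3=(442.2,-398,84.8)).items():
    u,v=proj(s,(x,y,25)); print(n,u,v)
    try:
        m=comp(s,*BR,u,v); print(m.sum(),fit(s,m,(x,y,(w,)),k=2)); i[m]=(255,255,0)
    except Exception as e: print(e)
cv2.imwrite('pics/w2m.png',i)
E
```

```text
time: 5.28
tool_pos: [607.1, -181.6, 416.1]
tcp_rot: [180.0, 0.0, 148.0]
ft_force: [0.5, 0.0, 1.1]
finger_gap: 85.0
grip_force: 0.0
time: 5.9
tool_pos: [583.1, -318.2, 404.0]
tcp_rot: [180.0, -0.0, 176.0]
ft_force: [0.3, -1.1, -0.1]
finger_gap: 85.2
grip_force: 0.0
b1 406.6330491572452 160.3999649337641
2329 (array([ 588.7, -225.8,   85.4]), np.float64(0.11))
b2 253.87649561894483 159.6992377729644
2208 (array([ 577.4, -378.7,  110.8]), np.float64(0.063))
b3 215.44034434599837 15.252854135238664
3031 (array([ 444.9, -395.8,   81.5]), np.float64(0.037))
```

View pics/w2m.png

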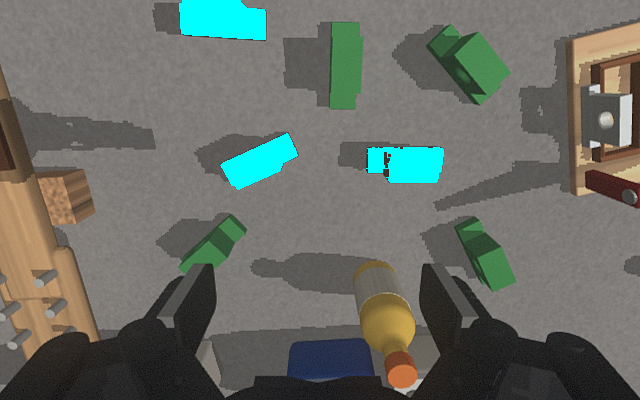

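```bash
python3 - <<'E'
from h import *
go(587,-227,249,176,hand=-1)
E
echo 'h=216 down -> 2.16'
```

```text
go 2 rows; dist 91 turn [0.  0.  0.1]
  '0.013 0.453 0.002 0 0 0.001 -1; 0.013 0.453 0.002 0 0 0.001 -1'
h=216 down -> 2.16
```

```bash
python3 -m jog '0.013 0.453 0 0 0 0 -1; 0.013 0.453 0 0 0 0 -1; 0 0 0.58 0 0 0 -1; 0 0 0.58 0 0 0 -1; 0 0 0.5 0 0 0 -1';  python3 -m jog '0 0 0.3 0 0 0 -1; 0 0 0.2 0 0 0 -1; 0 0 0 0 0 0 1; 0 0 0 0 0 0 1; 0 0 0 0 0 0 1' 50; python3 -m jog '0 0 0 0 0 0 1; 0 0 -0.3 0 0 0 1; 0 0 -0.58 0 0 0 1; 0 0 -0.58 0 0 0 1; 0 0 0 0 0 0 1'
python3 - <<'E'
from h import *
q=place(np.array([(0,-55.5,0)]),540,32,10.3)[0]; print(q)
go(q[0],q[1],180,100.3,hand=1)
E
```

```text
time: 6.58
tool_pos: [586.6, -225.7, 236.6]
tcp_rot: [180.0, -0.0, 176.2]
ft_force: [-1.1, -0.3, 0.1]
finger_gap: 85.5
grip_force: 0.0
time: 7.2
tool_pos: [587.7, -228.3, 190.8]
tcp_rot: [-179.9, 0.2, 176.1]
ft_force: [-0.5, -0.7, -0.0]
finger_gap: 44.9
grip_force: 51.7
time: 7.82
tool_pos: [588.4, -228.8, 342.4]
tcp_rot: [-179.7, 0.7, 176.1]
ft_force: [0.5, -0.9, -0.7]
finger_gap: 45.5
grip_force: 51.9
[549.92352294 -22.60561961   0.        ]
go 8 rows; dist 210 turn [ 0.2  0.8 75.8]
  '0.065 0.254 0.007 0 0.002 0.158 1; 0.106 0.24 0.007 0 0.002 0.158 1; 0.144 0.219 0.007 0 0.002 0.158 1; 0.178 0.192 0.008 0 0.002 0.158 1; 0.208 0.16 0.008 0 0.002 0.158 1'
  '0.231 0.124 0.008 0 0.002 0.158 1; 0.248 0.084 0.008 0 0.002 0.158 1; 0.259 0.042 0.009 0 0.002 0.158 1'
```

```bash
python3 -m jog '0.065 0.254 0 0 0 0.158 1; 0.106 0.24 0 0 0 0.158 1; 0.144 0.219 0 0 0 0.158 1; 0.178 0.192 0 0 0 0.158 1; 0.208 0.16 0 0 0 0.158 1'; python3 -m jog '0.231 0.124 0 0 0 0.158 1; 0.248 0.084 0 0 0 0.158 1; 0.259 0.042 0 0 0 0.158 1; 0 0 0 0 0 0 1; 0 0 0 0 0 0 1'
python3 - <<'E'
from h import *
go(549.9,-22.6,180,100.3,hand=1)
s=shot('wrist','w3')
i=cv2.imread('pics/w3.png'); cv2.imwrite('pics/w3c.png',cv2.resize(i[0:400,150:600],(675,600)))
E
```

```text
time: 8.45
tool_pos: [562.0, -98.1, 333.4]
tcp_rot: [-180.0, -0.1, 128.4]
ft_force: [0.6, 0.6, -0.7]
finger_gap: 45.0
grip_force: 51.7
time: 9.07
tool_pos: [548.0, -21.9, 333.9]
tcp_rot: [-180.0, 0.0, 100.5]
ft_force: [-0.1, 0.1, -0.6]
finger_gap: 45.2
grip_force: 51.7
go 1 rows; dist 2 turn [-0.   0.   0.2]
  '-0.01 0.017 -0.011 -0.001 0 0.003 1'
```

View pics/w3c.png

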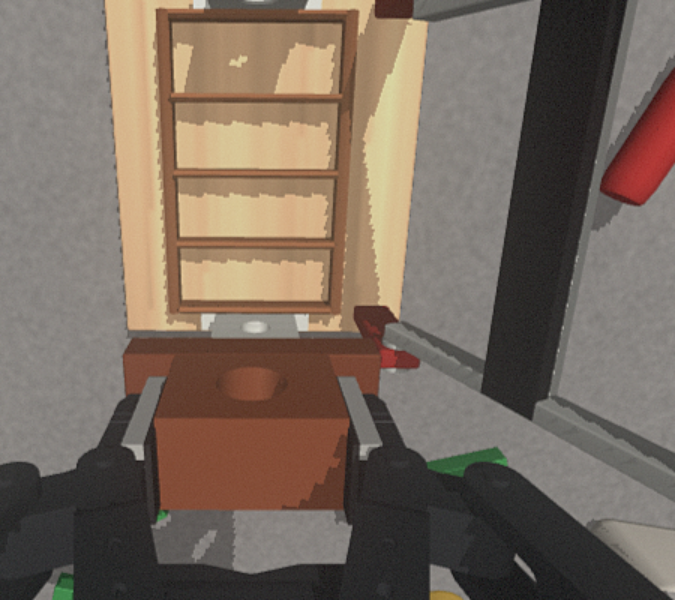

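Run:
```python
from h import *
s=load('w3'); c=lambda x,y:(150+x/1.5,y/1.5)
Tp=R.from_euler('z',10.3,degrees=True)
f=lambda p:(Tp.inv().apply(np.array(p)-[540,32,0])).round(1)
for n,(x,y,z) in dict(ridgeL=(172,310,26),ridgeR=(336,308,26),ridgeTL=(165,13,26),ridgeTR=(350,13,26),baseL=(128,331,12),baseR=(401,331,12),d01=(255,242,26),d12=(257,172,26),d23=(258,97,26),footL=(126,340,143.1),footR=(377,340,143.1),
 fL=(124,353,157.1),fR=(378,353,157.1)).items(): print(n,f(ray(s,*c(x,y),z)))
print(f(sense()['tool_pos']))
```

```text
ridgeL [-45.1 -73.4  26. ]
ridgeR [ 45.6 -72.   26. ]
ridgeTL [-41.9  73.9  26. ]
ridgeTR [44.6 74.  26. ]
baseL [-73.7 -91.6  12. ]
baseR [ 86.9 -91.2  12. ]
d01 [  0.7 -35.   26. ]
d12 [ 1.5  1.3 26. ]
d23 [ 1.8 37.1 26. ]
footL [-42.  -42.2 143.1]
footR [ 39.7 -42.  143.1]
fL [-39.4 -40.5 157.1]
fR [ 36.7 -40.3 157.1]
[ -1.7 -54.8 334. ]
```

```bash
python3 -m jog '0 0.023 0 0 0 0.003 1; 0 0 0.4 0 0 0 1; 0 0 0.4 0 0 0 1; 0 0 0.3 0 0 0 1; 0 0 0 0 0 0 1'; python3 -m jog '0 0 0.1 0 0 0 1; 0 0 0.1 0 0 0 1; 0 0 0 0 0 0 1'
```

```text
time: 9.75
tool_pos: [548.9, -21.6, 221.3]
tcp_rot: [-179.7, -0.1, 100.1]
ft_force: [-0.6, -0.5, 0.0]
finger_gap: 45.4
grip_force: 51.8
time: 10.12
tool_pos: [550.2, -21.2, 204.0]
tcp_rot: [-180.0, -0.0, 100.1]
ft_force: [0.2, 0.9, -0.3]
finger_gap: 45.0
grip_force: 51.8
```

```bash
python3 -m jog '0 0 0.025 0 0 0 1; 0 0 0 0 0 0 -0.2; 0 0 0 0 0 0 -0.5; 0 0 0 0 0 0 -1; 0 0 0 0 0 0 -1'; python3 -m jog '0 0 -0.3 0 0 0 -1; 0 0 -0.58 0 0 0 -1; 0 0 -0.58 0 0 0 -1'
python3 - <<'E'
from h import *
go(576,-379,170,20.7,hand=-1)
E
```

```text
time: 10.75
tool_pos: [547.0, -21.7, 200.2]
tcp_rot: [-179.4, -0.1, 100.1]
ft_force: [-28.3, -4.2, 16.7]
finger_gap: 85.2
grip_force: 0.0
time: 11.12
tool_pos: [549.9, -21.2, 349.0]
tcp_rot: [-179.9, -0.0, 100.1]
ft_force: [0.9, -0.1, 0.4]
finger_gap: 85.7
grip_force: 0.0
go 8 rows; dist 360 turn [-0.1  0.  79.4]
  '-0.446 -0.047 0.03 0 0 0.165 -1; -0.447 0.031 0.03 0 0 0.165 -1; -0.435 0.108 0.03 0 0 0.165 -1; -0.41 0.181 0.03 0 0 0.165 -1; -0.373 0.249 0.03 0 0 0.165 -1'
  '-0.324 0.31 0.03 0 0 0.165 -1; -0.266 0.361 0.03 0 0 0.165 -1; -0.2 0.401 0.03 0 0 0.165 -1'
```

```bash
python3 -m jog '-0.446 -0.047 0.03 0 0 0.165 -1; -0.447 0.031 0.03 0 0 0.165 -1; -0.435 0.108 0.03 0 0 0.165 -1; -0.41 0.181 0.03 0 0 0.165 -1; -0.373 0.249 0.03 0 0 0.165 -1'; python3 -m jog '-0.324 0.31 0.03 0 0 0.165 -1; -0.266 0.361 0.03 0 0 0.165 -1; -0.2 0.401 0.03 0 0 0.165 -1; 0 0 0 0 0 0 -1; 0 0 0 0 0 0 -1'
python3 - <<'E'
from h import *
s=shot('wrist','w4')
go(576,-379,36,20.7,hand=-1)
i=cv2.imread('pics/w4.png'); u,v=proj(s,(576,-379,50)); print(u,v)
t=shot('top','t1'); 
m=comp(t,*BR,*proj(t,(576,-379,25))); print(m.sum(),fit(t,m,(576,-379,(110.7,))))
j=t['img'][:,:,::-1]
j=cv2.resize(j[160:260,260:370],(440,400),interpolation=cv2.INTER_CUBIC); a=np.zeros((400,1000,3),np.uint8); a[:,:440]=j; a[:,440:]=cv2.resize(i[:,:],(640,400))[:,40:600]
cv2.imwrite('pics/m4.png',cv2.resize(a,(800,320)))
E
```

```text
time: 11.75
tool_pos: [566.8, -246.2, 332.8]
tcp_rot: [180.0, -0.0, 50.3]
ft_force: [0.8, 0.3, 0.3]
finger_gap: 85.4
grip_force: 0.0
time: 12.38
tool_pos: [577.0, -378.7, 323.4]
tcp_rot: [-179.9, 0.0, 21.0]
ft_force: [0.8, -0.0, 0.6]
finger_gap: 85.5
grip_force: 0.0
go 3 rows; dist 133 turn [-0.  -0.   0.3]
  '-0.005 0.002 0.442 0 0 0.002 -1; -0.005 0.001 0.442 0 0 0.002 -1; -0.005 0.001 0.442 0 0 0.002 -1'
318.10979330431104 199.67779827468107
177 (array([ 568.8, -367.7,  111.5]), np.float64(0.498))
```

View pics/m4.png

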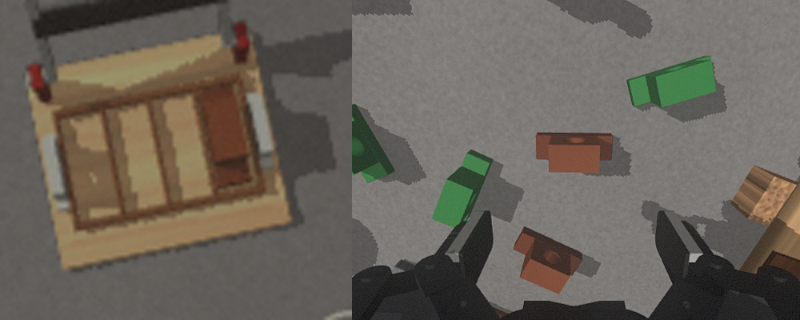

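The wrist view shows b2 centred between the fingers at (318,199) and square to them. b1 sits in pocket0 in the top view.

```bash
python3 -m jog '-0.008 0.002 0.44 0 0 0.004 -1; -0.006 0.001 0.44 0 0 0 -1; 0 0 0.44 0 0 0 -1; 0 0 0 0 0 0 1; 0 0 0 0 0 0 1' 50;  python3 -m jog '0 0 0 0 0 0 1; 0 0 0 0 0 0 1'; python3 -m jog '0 0 -0.3 0 0 0 1; 0 0 -0.58 0 0 0 1; 0 0 -0.58 0 0 0 1; 0 0 0 0 0 0 1'
python3 - <<'E'
from h import *
q=place(np.array([(0,-18.5,0)]),540.7,33,10.3)[0]; print(q)
go(q[0],q[1],180,100.3,hand=1)
E
```

```text
time: 13.1
tool_pos: [576.8, -379.4, 194.0]
tcp_rot: [179.9, -0.1, 20.8]
ft_force: [0.5, 0.4, -0.1]
finger_gap: 51.2
grip_force: 0.0
time: 13.35
tool_pos: [577.0, -380.3, 195.1]
tcp_rot: [179.8, -0.2, 20.7]
ft_force: [0.4, 0.5, 7.6]
finger_gap: 45.1
grip_force: 53.0
time: 13.85
tool_pos: [577.5, -380.9, 347.4]
tcp_rot: [179.3, -0.4, 20.7]
ft_force: [0.3, -0.1, -1.0]
finger_gap: 45.3
grip_force: 52.2
[544.00784098  14.7981268    0.        ]
go 8 rows; dist 397 turn [  0.9   0.1 -79.6]
  '0.136 -0.478 0.011 0.002 0 -0.166 1; 0.216 -0.447 0.012 0.002 0 -0.166 1; 0.29 -0.403 0.013 0.002 0 -0.166 1; 0.355 -0.347 0.013 0.002 0 -0.166 1; 0.41 -0.28 0.014 0.002 0 -0.166 1'
  '0.452 -0.205 0.015 0.002 0 -0.166 1; 0.481 -0.124 0.015 0.002 0 -0.166 1; 0.495 -0.039 0.015 0.002 0 -0.166 1'
```

```bash
python3 -m jog '0.136 -0.478 0 0 0 -0.166 1; 0.216 -0.447 0 0 0 -0.166 1; 0.29 -0.403 0 0 0 -0.166 1; 0.355 -0.347 0 0 0 -0.166 1; 0.41 -0.28 0 0 0 -0.166 1'; python3 -m jog '0.452 -0.205 0 0 0 -0.166 1; 0.481 -0.124 0 0 0 -0.166 1; 0.495 -0.039 0 0 0 -0.166 1; 0 0 0 0 0 0 1; 0 0 0 0 0 0 1'
python3 - <<'E'
from h import *
go(544,14.8,185,100.3,hand=1)
s=shot('wrist','w5')
i=cv2.imread('pics/w5.png'); cv2.imwrite('pics/w5c.png',cv2.resize(i[0:400,150:600],(675,600)))
E
```

```text
time: 14.48
tool_pos: [554.3, -130.7, 337.8]
tcp_rot: [180.0, -0.0, 70.8]
ft_force: [0.6, 0.1, -0.9]
finger_gap: 45.5
grip_force: 52.1
time: 15.1
tool_pos: [542.0, 16.0, 337.9]
tcp_rot: [180.0, 0.0, 100.3]
ft_force: [-0.0, -0.3, -1.0]
finger_gap: 45.4
grip_force: 52.1
go 1 rows; dist 3 turn [0. 0. 0.]
  '-0.016 0.017 -0.021 0 0.001 0.001 1'
```

View pics/w5c.png

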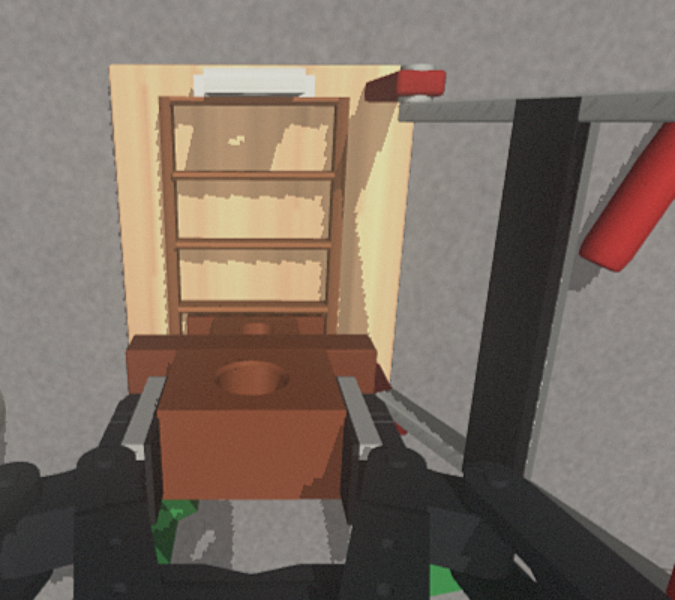

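```bash
python3 -m jog '-0.025 0.017 0 0 0 0 1; 0 0 0.4 0 0 0 1; 0 0 0.4 0 0 0 1; 0 0 0.3 0 0 0 1; 0 0 0 0 0 0 1'; python3 -m jog '0 0 0.1 0 0 0 1; 0 0 0.08 0 0 0 1; 0 0 0 0 0 0 1'
```

```text
time: 15.78
tool_pos: [542.8, 13.0, 224.9]
tcp_rot: [-179.7, -0.1, 100.3]
ft_force: [-0.4, -0.0, -1.5]
finger_gap: 45.4
grip_force: 52.2
time: 16.15
tool_pos: [544.2, 14.0, 209.7]
tcp_rot: [-180.0, -0.0, 100.4]
ft_force: [-0.4, 0.3, -0.9]
finger_gap: 45.7
grip_force: 52.2
```

```bash
python3 -m jog '0 0 0.03 0 0 0 1; 0 0 0 0 0 0 1'; python3 -m jog '0 0 0 0 0 0 -0.4; 0 0 0 0 0 0 -0.4; 0 0 -0.3 0 0 0 -0.4; 0 0 -0.58 0 0 0 -0.6; 0 0 -0.58 0 0 0 -1'
python3 - <<'E'
from h import *
go(443.5,-397,170,174,hand=-1)
E
```

```text
time: 16.4
tool_pos: [544.4, 14.0, 207.1]
tcp_rot: [180.0, 0.0, 100.4]
ft_force: [-0.3, -0.7, -0.3]
finger_gap: 45.0
grip_force: 52.1
time: 17.02
tool_pos: [543.8, 14.1, 354.1]
tcp_rot: [-179.9, -0.0, 100.4]
ft_force: [1.9, -0.2, -0.2]
finger_gap: 83.6
grip_force: 0.0
go 8 rows; dist 424 turn [ -0.   -0.  -73.6]
  '-0.483 -0.216 0.036 0 0 -0.153 -1; -0.442 -0.29 0.036 0 0 -0.153 -1; -0.39 -0.357 0.036 0 0 -0.153 -1; -0.328 -0.415 0.036 0 0 -0.153 -1; -0.257 -0.462 0.036 0 0 -0.153 -1'
  '-0.18 -0.497 0.036 0 0 -0.153 -1; -0.098 -0.52 0.036 0 0 -0.153 -1; -0.014 -0.529 0.036 0 0 -0.153 -1'
```

```bash
python3 -m jog '-0.483 -0.216 0.036 0 0 -0.153 -1; -0.442 -0.29 0.036 0 0 -0.153 -1; -0.39 -0.357 0.036 0 0 -0.153 -1; -0.328 -0.415 0.036 0 0 -0.153 -1; -0.257 -0.462 0.036 0 0 -0.153 -1'; python3 -m jog '-0.18 -0.497 0.036 0 0 -0.153 -1; -0.098 -0.52 0.036 0 0 -0.153 -1; -0.014 -0.529 0.036 0 0 -0.153 -1; 0 0 0 0 0 0 -1; 0 0 0 0 0 0 -1'
python3 - <<'E'
from h import *
s=shot('wrist','w6'); u,v=proj(s,(443.5,-397,25)); m=comp(s,*BR,u,v); print(u,v,m.sum(),fit(s,m,(443.5,-397,(84,)),k=2))
go(443.5,-397,36,174,hand=-1)
E
```

```text
time: 17.65
tool_pos: [480.7, -244.3, 334.9]
tcp_rot: [180.0, 0.0, 146.6]
ft_force: [1.5, 0.7, 0.8]
finger_gap: 85.6
grip_force: 0.0
time: 18.27
tool_pos: [443.3, -396.8, 323.8]
tcp_rot: [180.0, -0.0, 173.7]
ft_force: [0.9, 0.8, 0.3]
finger_gap: 85.4
grip_force: 0.0
316.0255286871745 187.4881471991593 4107 (array([ 445.8, -395.9,   82.4]), np.float64(0.045))
go 3 rows; dist 133 turn [ 0.  -0.  -0.2]
  '0 -0.003 0.443 0 0 -0.001 -1; 0 -0.003 0.443 0 0 -0.001 -1; 0 -0.003 0.443 0 0 -0.001 -1'
```

```bash
python3 -m jog '-0.02 0.01 0.44 0 0 0.02 -1; 0 0 0.44 0 0 0 -1; 0 0 0.43 0 0 0 -1; 0 0 0 0 0 0 1; 0 0 0 0 0 0 1' 50;  python3 -m jog '0 0 0 0 0 0 1; 0 0 0 0 0 0 1'; python3 -m jog '0 0 -0.3 0 0 0 1; 0 0 -0.58 0 0 0 1; 0 0 -0.58 0 0 0 1; 0 0 0 0 0 0 1'
python3 - <<'E'
from h import *
q=place(np.array([(0,18.5,0)]),540.7,33,10.3)[0]; print(q)
go(q[0],q[1],185,100.3,hand=1)
E
```

```text
time: 18.95
tool_pos: [446.4, -395.9, 194.9]
tcp_rot: [-179.9, 0.1, 172.7]
ft_force: [-0.1, -0.2, 1.0]
finger_gap: 51.7
grip_force: 0.0
time: 19.2
tool_pos: [446.5, -396.9, 195.9]
tcp_rot: [-179.8, 0.2, 172.6]
ft_force: [-0.6, 0.1, 7.0]
finger_gap: 45.4
grip_force: 53.5
time: 19.7
tool_pos: [446.9, -397.7, 347.3]
tcp_rot: [-179.5, 0.6, 172.6]
ft_force: [0.6, -0.2, -0.3]
finger_gap: 45.1
grip_force: 52.6
[537.39215902  51.2018732    0.        ]
go 8 rows; dist 458 turn [-0.   0.8 72.3]
  '-0.04 0.571 0.005 0 0.002 0.151 1; 0.05 0.57 0.005 0 0.002 0.151 1; 0.139 0.555 0.005 0 0.002 0.151 1; 0.225 0.527 0.005 0 0.002 0.151 1; 0.305 0.485 0.006 0 0.002 0.151 1'
  '0.377 0.431 0.007 0 0.002 0.151 1; 0.44 0.366 0.007 0 0.002 0.151 1; 0.492 0.293 0.008 0 0.002 0.151 1'
```

```bash
python3 -m jog '-0.04 0.571 0 0 0 0.151 1; 0.05 0.57 0 0 0 0.151 1; 0.139 0.555 0 0 0 0.151 1; 0.225 0.527 0 0 0 0.151 1; 0.305 0.485 0 0 0 0.151 1'; python3 -m jog '0.377 0.431 0 0 0 0.151 1; 0.44 0.366 0 0 0 0.151 1; 0.492 0.293 0 0 0 0.151 1; 0 0 0 0 0 0 1; 0 0 0 0 0 0 1'
python3 - <<'E'
from h import *
go(537.4,51.2,185,100.3,hand=1)
s=shot('wrist','w7')
i=cv2.imread('pics/w7.png'); cv2.imwrite('pics/w7c.png',cv2.resize(i[0:400,150:600],(675,600)))
E
```

```text
time: 20.32
tool_pos: [502.0, -113.7, 338.7]
tcp_rot: [180.0, 0.0, 127.0]
ft_force: [0.4, 0.7, -0.1]
finger_gap: 45.1
grip_force: 52.4
time: 20.95
tool_pos: [536.3, 52.9, 338.5]
tcp_rot: [-180.0, 0.0, 100.3]
ft_force: [0.0, -0.3, 0.4]
finger_gap: 45.0
grip_force: 52.5
go 1 rows; dist 2 turn [-0.  0. -0.]
  '-0.018 0.008 -0.015 -0.001 0 0 1'
```

View pics/w7c.png

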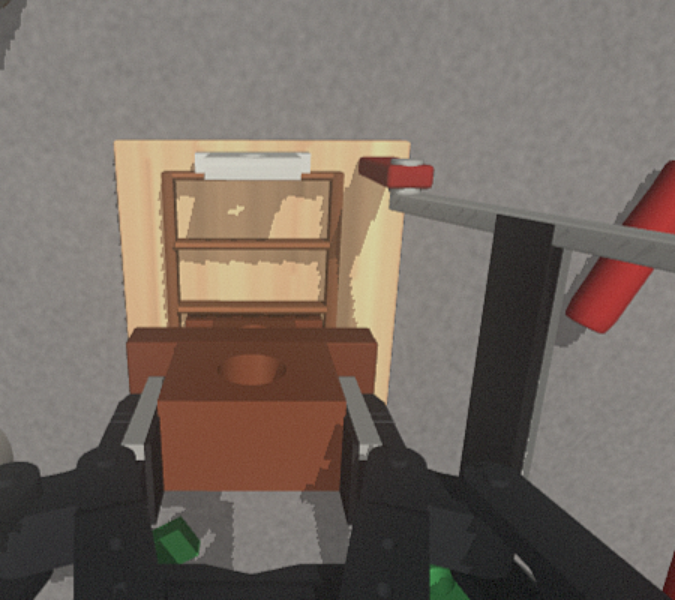

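Run:
```python
from h import *
Tp=R.from_euler('z',10.3,degrees=True)
for n,y,z,T in (('w3',338.5,143.1,(548,-21.9)),('w5',336,142.9,(542,16)),('w7',328,142.6,(536.3,52.9))):
    s=load(n); p=ray(s,150+250/1.5,y/1.5,z); print(n,Tp.inv().apply(p-[*T,0]).round(1), Tp.inv().apply([T[0]-540.7,T[1]-33,0]).round(1))
```

```text
w3 [1.000e-01 1.290e+01 1.431e+02] [ -2.6 -55.3   0. ]
w5 [  0.3  12.1 142.9] [ -1.8 -17.    0. ]
w7 [1.000e-01 1.450e+01 1.426e+02] [-0.8 20.4  0. ]
```

```bash
python3 -m jog '-0.034 0.008 0 0 0 0 1; 0 0 0.4 0 0 0 1; 0 0 0.4 0 0 0 1; 0 0 0.3 0 0 0 1; 0 0 0 0 0 0 1'; python3 -m jog '0 0 0.1 0 0 0 1; 0 0 0.09 0 0 0 1; 0 0 0.02 0 0 0 1; 0 0 0 0 0 0 1'
```

```text
time: 21.62
tool_pos: [536.4, 48.3, 226.2]
tcp_rot: [-179.7, -0.1, 100.0]
ft_force: [-0.4, 0.1, -0.9]
finger_gap: 45.2
grip_force: 52.5
time: 22.12
tool_pos: [538.1, 49.6, 208.3]
tcp_rot: [180.0, 0.0, 100.1]
ft_force: [0.5, -0.6, -0.7]
finger_gap: 45.2
grip_force: 52.5
```

```bash
python3 -m jog '0 0 0.01 0 0 0 1; 0 0 0 0 0 0 -0.4; 0 0 0 0 0 0 -0.4; 0 0 -0.3 0 0 0 -0.4; 0 0 -0.58 0 0 0 -0.6'
python3 - <<'E'
from h import *
go(480,350,200,95.5,hand=-1)
E
```

```text
time: 22.75
tool_pos: [536.5, 49.6, 293.0]
tcp_rot: [-179.6, -0.1, 100.1]
ft_force: [1.3, 0.9, 0.4]
finger_gap: 68.3
grip_force: 0.0
go 6 rows; dist 312 turn [-0.4 -0.1  4.6]
  '0.51 -0.005 -0.103 -0.001 0 0.013 -1; 0.509 -0.012 -0.103 -0.001 0 0.013 -1; 0.509 -0.019 -0.103 -0.001 0 0.013 -1; 0.509 -0.025 -0.103 -0.001 0 0.013 -1; 0.509 -0.032 -0.103 -0.001 0 0.013 -1'
  '0.508 -0.039 -0.103 -0.001 0 0.013 -1'
```

```bash
python3 -m jog '0 0 -0.5 0 0 0 -1; 0.51 0 -0.1 0 0 0.013 -1; 0.51 -0.01 0 0 0 0.013 -1; 0.51 -0.02 0 0 0 0.013 -1; 0.51 -0.025 0 0 0 0.013 -1'; python3 -m jog '0.51 -0.03 0 0 0 0.013 -1; 0.51 -0.04 0 0 0 0.013 -1; 0 0 0 0 0 0 -1; 0 0 0 0 0 0 -1'
python3 - <<'E'
from h import *
s=shot('wrist','w8')
m=comp(s,(8,150,110),(22,255,255),*proj(s,(477,409,8)))
print(m.sum(),fit(s,m,(477,409,(-84,)),parts=[box(46,30,0,12)],k=2))
t=shot('top','t2'); m=comp(t,(8,150,110),(22,255,255),160,236);print(m.sum(),fit(t,m,(477,409,(-84,)),parts=[box(46,30,0,12)],k=4))
i=cv2.imread('pics/w8.png'); j=t['img'][160:260,255:380,::-1]
a=np.zeros((400,800,3),np.uint8); a[:,:500]=cv2.resize(j,(500,400),interpolation=cv2.INTER_CUBIC); a[:300,500:]=cv2.resize(i,None,fx=.75,fy=.75)[:,90:390]
cv2.imwrite('pics/m8.png',a)
E
```

```text
time: 23.38
tool_pos: [500.2, 251.7, 355.2]
tcp_rot: [180.0, -0.0, 97.0]
ft_force: [-0.0, -0.5, 0.4]
finger_gap: 85.4
grip_force: 0.0
time: 23.88
tool_pos: [481.9, 350.7, 354.7]
tcp_rot: [-180.0, 0.0, 95.5]
ft_force: [-0.5, -0.6, 0.2]
finger_gap: 85.6
grip_force: 0.0
2051 (array([451.3, 442.6, -85.2]), np.float64(0.082))
16 (array([477., 409., -84.]), np.float64(1.0))
```

View pics/m8.png

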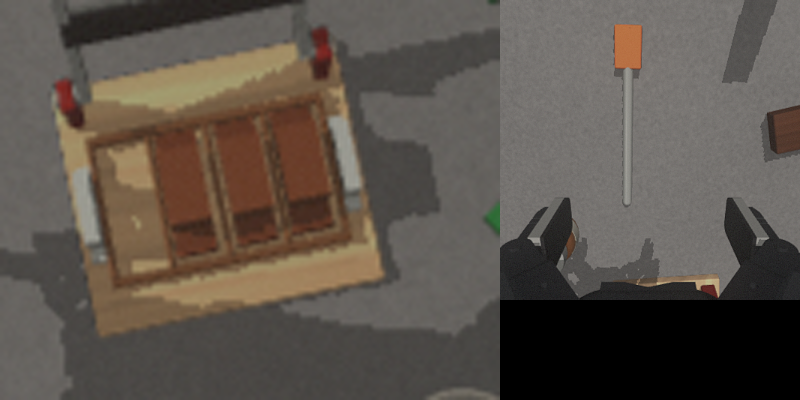

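The three blocks sit level in pockets 0–2. The rod has been knocked aside: its handle is now at wrist px (291,63) and its tip at (290,273).

Run:
```python
from h import *
s=load('w8'); m=comp(s,(8,150,110),(22,255,255),291,63); v,u=np.nonzero(m); print(u.min(),u.max(),v.min(),v.max())
a=ray(s,291,62,9);b=ray(s,(127.5+90)/.75,205/.75,6);d=b-a;print(a,b,np.hypot(*d[:2]),np.degrees(np.arctan2(d[1],d[0])))
for p0 in ((451,443,(-88,-80)),): print(fit(s,m,p0,parts=[box(46,30,0,12)],k=4))
go(451.5,443,100,95,hand=-1); go(451.5,443,19,95,hand=-1)
```

```text
273 308 33 91
[451.39819177 443.40364984   9.        ] [464.67142679 243.31959495   6.        ] 200.52383347462495 -86.20465664437484
(array([451.7, 442.2, -86.5]), np.float64(0.07))
go 3 rows; dist 140 turn [-0.   0.   0.4]
  '0.319 -0.073 0.333 0 0 0.002 -1; 0.319 -0.074 0.333 0 0 0.002 -1; 0.319 -0.075 0.333 0 0 0.002 -1'
go 4 rows; dist 206 turn [-0.   0.   0.4]
  '0.239 -0.055 0.452 0 0 0.002 -1; 0.239 -0.055 0.452 0 0 0.002 -1; 0.239 -0.056 0.452 0 0 0.002 -1; 0.239 -0.056 0.452 0 0 0.002 -1'
```

```bash
python3 -m jog '0.32 -0.08 0.3 0 0 0.03 -1; 0.315 -0.075 0.4 0 0 0 -1; 0.31 -0.07 0.4 0 0 0 0; 0 0 0.4 0 0 0 0.1; 0 0 0.26 0 0 0 0.1'; python3 -m jog '0 0 0.02 0 0 0 0.1; 0 0 0 0 0 0 0.1; 0 0 0 0 0 0 0.1'
python3 - <<'E'
from h import *
s=shot('wrist','w9'); go(451.5,442.7,17,93.7)
E
```

```text
time: 24.6
tool_pos: [452.3, 441.9, 176.5]
tcp_rot: [-179.9, 0.1, 93.6]
ft_force: [-1.2, -0.3, -0.2]
finger_gap: 39.0
grip_force: 0.0
time: 24.98
tool_pos: [453.6, 443.6, 179.2]
tcp_rot: [179.8, -0.1, 93.6]
ft_force: [-0.5, -0.3, -0.2]
finger_gap: 38.7
grip_force: 0.0
go 1 rows; dist 7 turn [ 0.1 -0.1 -0.1]
  '-0.008 -0.02 0.071 0.002 -0.002 -0.001 None'
```

View pics/w9.png

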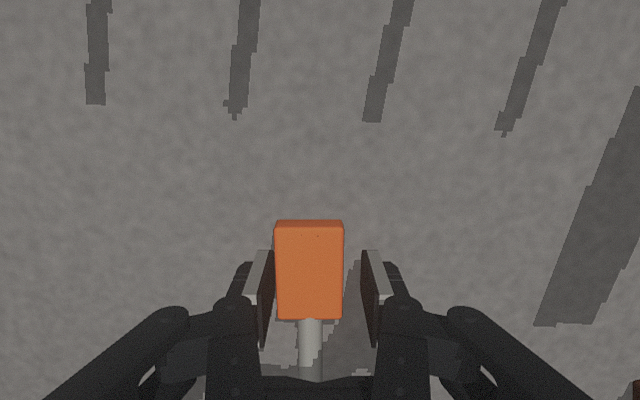

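```bash
python3 -m jog '0 -0.02 0.04 0 0 0 0.1; 0 0 0.03 0 0 0 0.1; 0 0 0 0 0 0 0.1'; python3 -m jog '0 0 0 0 0 0 1; 0 0 0 0 0 0 1; 0 0 0 0 0 0 1' 100
```

```text
time: 25.4
tool_pos: [450.7, 443.5, 172.1]
tcp_rot: [180.0, -0.0, 93.7]
ft_force: [-6.8, -5.6, 17.4]
finger_gap: 38.6
grip_force: 8.4
time: 25.78
tool_pos: [451.5, 444.2, 173.5]
tcp_rot: [179.8, -0.1, 93.7]
ft_force: [-4.1, -4.2, 20.8]
finger_gap: 27.4
grip_force: 102.5
```

```bash
python3 -m jog '0 0 -0.2 0 0 0 1; 0 0 -0.4 0 0 0 1; 0 0 -0.2 0 0 0 1; 0 0 0 0 0 0 1; 0 0 0 0 0 0 1' 110
python3 - <<'E'
from h import *
q=place(np.array([(0,325,0)]),540.7,33,10.3)[0]; print(q)
go(q[0],q[1],100,100.3,hand=1)
s=shot('wrist','w10'); s2=shot('scene','s10')
i=cv2.imread('pics/w10.png'); j=cv2.imread('pics/s10.png')
a=np.zeros((400,800,3),np.uint8); a[:300,:400]=i[100:400,120:520]; a[:,400:]=cv2.resize(j[100:260,270:430],(400,400))
cv2.imwrite('pics/m10.png',a)
E
```

```text
time: 26.4
tool_pos: [450.0, 442.8, 248.5]
tcp_rot: [-179.9, 0.1, 93.7]
ft_force: [-1.5, -0.6, -1.3]
finger_gap: 26.8
grip_force: 109.0
[482.58928009 352.76263733   0.        ]
go 2 rows; dist 96 turn [-0.1  0.1 -6.6]
  '-0.46 0.134 -0.032 -0.001 0.001 -0.055 1; -0.466 0.107 -0.033 -0.001 0.001 -0.055 1'
```

View pics/m10.png

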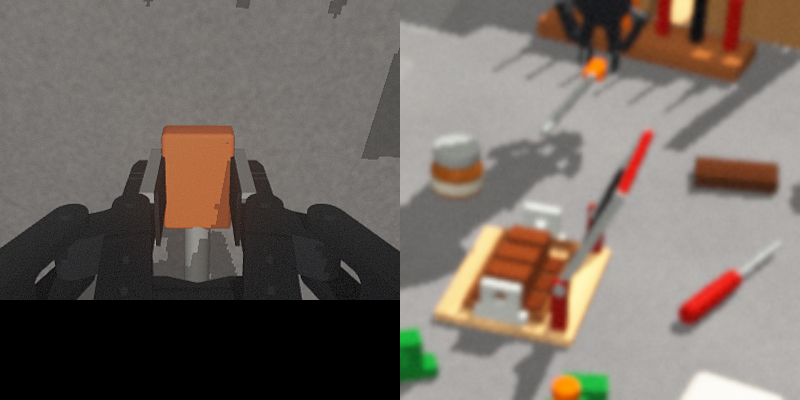

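Run:
```python
from h import *
s=load('w10'); sc=load('s10')
st=sense(); T=st['tool_pos'].copy()
Rh=R.from_euler('z',93.7+180,degrees=True)
# far-end handle top edge (rod x=-23,z=+6), near end (x=+23,z=+6) in wrist
obs=[((-23,15,6),(120+233,100+134)),((-23,-15,6),(120+163,100+134)),((23,15,6),(120+230,100+227)),((23,-15,6),(120+165,100+227))]
def rod(p,q): # p: along, across, z below TCP, pitch
    return Rh.apply(R.from_euler('y',p[3],degrees=True).apply(np.array(q,float))+[p[0],p[1],0])+[T[0],T[1],T[2]-p[2]]
def r(p):
    e=[np.array(proj(s,rod(p,q)))-uv for q,uv in obs]+[2*(np.array(proj(sc,rod(p,(199,0,0))))-(329.2,150.8))]
    return np.concatenate(e+[[ (p[2]-167.5)*.7]])
f=least_squares(r,[0,0,167.5,0]); print(f.x.round(1),f.fun.round(1),rod(f.x,(199,0,0)))
```

```text
[  3.1   0.7 170.5  -2.7] [ 1.1 -1.4 -1.1 -1.4  1.4  1.4 -0.3  1.4 -4.4  1.1  2.1] [463.59168141 241.19491698  86.68545226]
```

```bash
python3 - <<'E'
from h import *
import cv2
out=[]
for n,(x0,y0,x1,y1) in dict(w7=(170,140,345,200),w5=(170,55,345,110)).items():
    i=load(n)['img'][:,:,::-1]; a,b,c,d=150+x0/1.5,y0/1.5,150+x1/1.5,y1/1.5
    out.append(cv2.resize(i[int(b):int(b)+36,int(a):int(a)+116],None,fx=6.5,fy=6.5,interpolation=cv2.INTER_CUBIC)); print(n,int(a),int(b))
cv2.imwrite('pics/ear.png',np.vstack(out))
E
python3 -m jog '-0.46 0.134 0 0 0 -0.055 1; -0.466 0.107 0 0 0 -0.055 1; 0 0 0 0 0 0 1; 0 0 0 0 0 0 1'
```

```text
w7 263 93
w5 263 36
time: 27.0
tool_pos: [482.8, 353.1, 249.1]
tcp_rot: [-179.9, 0.0, 100.2]
ft_force: [-0.1, 0.1, -0.7]
finger_gap: 26.8
grip_force: 109.0
```

View pics/ear.png

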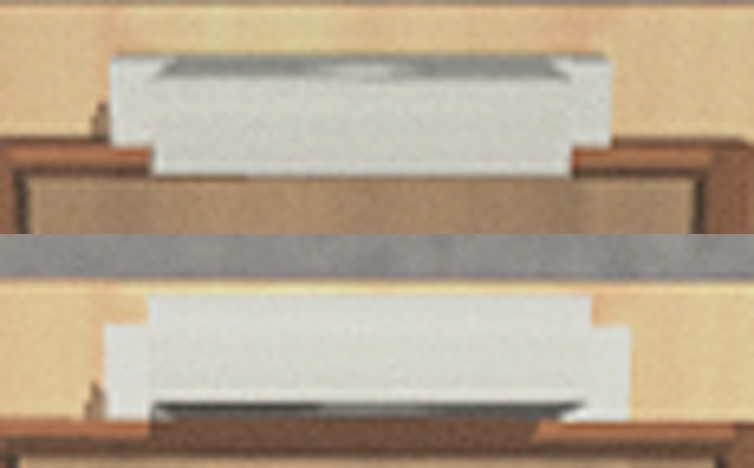

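Run:
```python
from h import *
Tp=R.from_euler('z',10.3,degrees=True); f=lambda p:Tp.inv().apply(p-[540.7,33,0]).round(1)
print(f(ray(load('w7'),318.7,93+115/6.5,58)), f(ray(load('w5'),319.7,53.8,58)))
# far ear in w1: 228.. use w3 near far-ear top centre: crop(255,322)
print(f(ray(load('w3'),150+255/1.5,319/1.5,60)))
q=place(np.array([(0,300,0)]),540.7,33,10.3)[0]
go(q[0],q[1],211.5-155,100.3,hand=1)
```

```text
[ 0.5 81.1 58. ] [ 0.4 80.1 58. ]
[ -0.3 -66.8  60. ]
go 1 rows; dist 45 turn [-0.1  0.  -0.1]
  '-0.253 -0.002 0.376 -0.001 0 -0.002 1'
```

```bash
python3 -m jog '-0.12 0 0.19 0 0 -0.002 1; -0.13 0.002 0.186 0 0 0 1; 0 0 0 0 0 0 1; 0 0 0 0 0 0 1'
python3 - <<'E'
from h import *
q=place(np.array([(0.3,300,0)]),540.7,33,10.3)[0]
go(q[0],q[1],211.5-155,100.3,hand=1)
s=shot('scene','s11'); t=shot('top','t11')
Tw=lambda p:place(np.array([p],float),540.7,33,10.3)[0]
pts=[(0.3,101,44),(0,86,44),(22,86,60),(-22,86,60),(22,-76,60),(22,-86,60)]
tiles=[]
for im in (s,t):
    k=[np.array(proj(im,Tw(p))) for p in pts]; c=k[0].astype(int)
    u0,v0=c[0]-24,c[1]-24
    a=cv2.resize(im['img'][v0:v0+48,u0:u0+48,::-1],(400,400),interpolation=cv2.INTER_CUBIC)
    for p in k[:4]:
        x,y=((p-[u0,v0]+.5)*400/48).astype(int); cv2.drawMarker(a,(int(x),int(y)),(255,255,0),cv2.MARKER_CROSS,8,1)
    tiles.append(a)
cv2.imwrite('pics/m11.png',np.hstack(tiles))
E
```

```text
time: 27.5
tool_pos: [487.7, 328.6, 212.0]
tcp_rot: [-180.0, 0.0, 100.4]
ft_force: [-0.6, 0.3, -2.0]
finger_gap: 26.7
grip_force: 109.0
go 1 rows; dist 1 turn [-0.   0.   0.1]
  '-0.003 -0.004 0.005 -0.001 0 0.001 1'
```

View pics/m11.png

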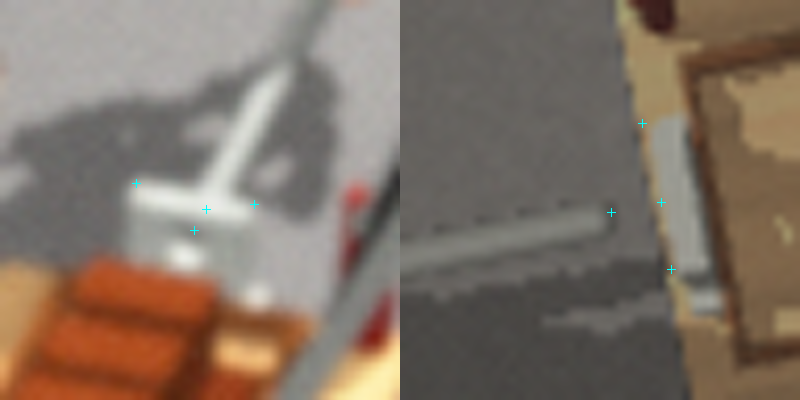

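```bash
python3 -m jog '-0.1 -0.002 0.005 0 0 0 1; -0.08 0 0 0 0 0 1; 0 0 0 0 0 0 1'; python3 -m jog '-0.08 0 0 0 0 0 1; 0 0 0 0 0 0 1';  python3 -m jog '-0.08 0 0 0 0 0 1; 0 0 0 0 0 0 1'
```

```text
time: 27.98
tool_pos: [491.0, 310.1, 212.1]
tcp_rot: [180.0, 0.0, 100.3]
ft_force: [-0.7, 0.4, -0.9]
finger_gap: 26.8
grip_force: 109.0
time: 28.22
tool_pos: [492.4, 302.4, 211.9]
tcp_rot: [-180.0, 0.0, 100.3]
ft_force: [0.1, -0.1, -1.3]
finger_gap: 26.7
grip_force: 109.0
time: 28.48
tool_pos: [493.8, 294.6, 211.8]
tcp_rot: [-180.0, 0.0, 100.3]
ft_force: [0.1, -0.7, -1.7]
finger_gap: 27.0
grip_force: 109.0
```

```bash
for k in 1; do python3 -m jog '-0.1 0 0 0 0 0 1; -0.1 0 0 0 0 0 1; 0 0 0 0 0 0 1'; python3 -m jog '-0.1 0 0 0 0 0 1; -0.1 0 0 0 0 0 1; 0 0 0 0 0 0 1'; python3 -m jog '-0.1 0 0 0 0 0 1; -0.1 0 0 0 0 0 1; 0 0 0 0 0 0 1'; done | grep -E 'tool_pos|ft'
```

```text
tool_pos: [497.5, 274.5, 211.8]
ft_force: [0.5, 0.2, -0.5]
tool_pos: [501.1, 254.9, 211.9]
ft_force: [-0.0, -0.4, -1.3]
tool_pos: [504.7, 235.3, 211.8]
ft_force: [-0.3, -0.6, -0.8]
```

```bash
(python3 -m jog '-0.1 0 0 0 0 0 1; -0.1 0 0 0 0 0 1; 0 0 0 0 0 0 1'; python3 -m jog '-0.1 0 0 0 0 0 1; -0.1 0 0 0 0 0 1; 0 0 0 0 0 0 1'; python3 -m jog '-0.1 0 0 0 0 0 1; -0.1 0 0 0 0 0 1; 0 0 0 0 0 0 1';  python3 -m jog '-0.1 0 0 0 0 0 1; -0.1 0 0 0 0 0 1; 0 0 0 0 0 0 1') | grep -E 'tool_pos|ft'
```

```text
tool_pos: [508.3, 215.6, 211.9]
ft_force: [0.3, 0.7, -1.4]
tool_pos: [511.9, 196.0, 211.9]
ft_force: [-0.0, 0.7, -1.7]
tool_pos: [515.5, 176.3, 211.9]
ft_force: [-0.0, -0.4, -0.3]
tool_pos: [519.1, 156.6, 211.9]
ft_force: [0.5, 0.4, -1.3]
```

```bash
(python3 -m jog '-0.1 0 0 0 0 0 1; 0 0 0 0 0 0 1; 0 0 0 0 0 0 1'; python3 -m jog '-0.03 0 0 0 0 0 1; 0 0 0 0 0 0 1';python3 -m jog '-0.03 0 0 0 0 0 1; 0 0 0 0 0 0 1';python3 -m jog '-0.03 0 0 0 0 0 1; 0 0 0 0 0 0 1') | grep -E 'tool_pos|ft'
```

```text
tool_pos: [520.7, 147.5, 211.9]
ft_force: [0.8, 0.1, 0.2]
tool_pos: [521.3, 144.6, 211.9]
ft_force: [-0.5, 0.5, -2.1]
tool_pos: [521.8, 141.5, 211.9]
ft_force: [-0.4, -0.5, -1.3]
tool_pos: [521.9, 140.4, 212.0]
ft_force: [-1.9, 12.7, -1.2]
```

```bash
python3 -m jog '-0.012 0 0 0 0 0 1; 0 0 0 0 0 0 1'; python3 -m jog '0 0 0 0 0 0 0; 0 0 0 0 0 0 -0.2; 0 0 0 0 0 0 -0.2; 0 0 -0.5 0 0 0 -0.4; 0 0 -0.58 0 0 0 -1'
python3 - <<'E'
from h import *
a=2.0; b=place(np.array([(67-134*np.cos(a),0,70+134*np.sin(a))]),540.7,33,10.3)[0]; print(b)
go(b[0],b[1],280,100.3,hand=-1); 
s=shot('wrist','w12'); t=shot('top','t12'); sc=shot('scene','s12')
a=np.zeros((400,800,3),np.uint8); a[:,:400]=cv2.resize(sc['img'][150:250,270:370,::-1],(400,400),interpolation=cv2.INTER_CUBIC); a[:,400:]=cv2.resize(t['img'][160:260,250:350,::-1],(400,400),interpolation=cv2.INTER_CUBIC)
cv2.imwrite('pics/m12.png',a)
E
```

```text
time: 32.48
tool_pos: [522.0, 140.1, 212.0]
tcp_rot: [180.0, -0.3, 100.4]
ft_force: [-3.8, 17.4, -0.5]
finger_gap: 27.1
grip_force: 109.1
time: 33.1
tool_pos: [521.9, 137.0, 319.8]
tcp_rot: [-179.8, 0.0, 100.3]
ft_force: [1.0, 0.6, 0.2]
finger_gap: 75.9
grip_force: 0.0
[661.48534411  54.95041722 191.84585519]
go 4 rows; dist 199 turn [-0.2  0.   0. ]
  '-0.265 0.305 -0.289 -0.001 0 0 -1; -0.265 0.306 -0.289 -0.001 0 0 -1; -0.264 0.306 -0.289 -0.001 0 0 -1; -0.264 0.306 -0.288 -0.001 0 0 -1'
```

View pics/m12.png

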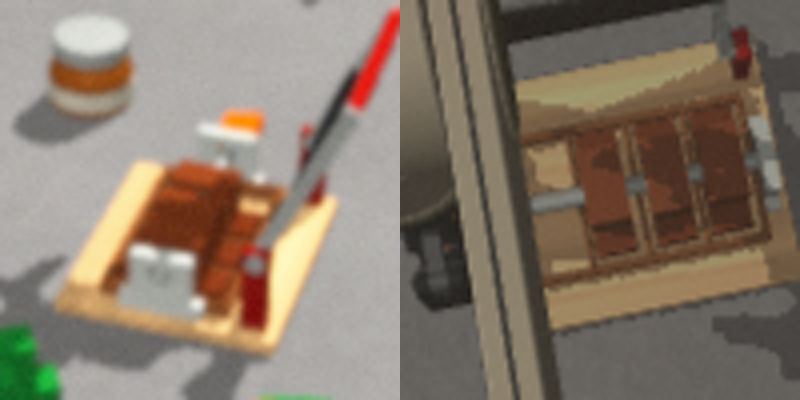

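The rod runs through all three blocks, with its tip in the far ear and its handle against the near ear. Next I close the frame.

```bash
python3 -m jog '0 0 -0.58 0 0 0 -1; 0 0 -0.58 0 0 0 -1; -0.265 0.306 0 0 0 0 -1; -0.265 0.306 0 0 0 0 -1; -0.265 0.306 0 0 0 0 -1'; python3 -m jog '-0.265 0.306 0 0 0 0 -1; 0 0 0 0 0 0 -1; 0 0 0 0 0 0 -1'
python3 - <<'E'
from h import *
go(661.5,55,193,100.3,hand=-1,rmax=.4)
a=np.linspace(2.0,0,19); x=-134*np.cos(a); z=134*np.sin(a); d=np.c_[np.diff(x),-np.diff(z)]/100
print('; '.join('0 %.3f %.3f 0 0 0 1'%tuple(r) for r in d))
E
```

```text
time: 33.88
tool_pos: [628.1, 75.0, 434.6]
tcp_rot: [-179.9, -0.0, 100.4]
ft_force: [0.5, 0.7, 0.8]
finger_gap: 85.1
grip_force: 0.0
time: 34.25
tool_pos: [661.8, 55.2, 434.4]
tcp_rot: [-179.9, -0.0, 100.3]
ft_force: [-0.3, 0.3, -0.1]
finger_gap: 85.9
grip_force: 0.0
go 3 rows; dist 86 turn [-0.1 -0.   0. ]
  '-0.001 -0.001 0.288 -0.001 0 0 -1; -0.001 -0.001 0.288 -0.001 0 0 -1; -0.001 -0.001 0.288 -0.001 0 0 -1'
0 -0.139 -0.054 0 0 0 1; 0 -0.144 -0.039 0 0 0 1; 0 -0.147 -0.022 0 0 0 1; 0 -0.149 -0.006 0 0 0 1; 0 -0.148 0.011 0 0 0 1; 0 -0.146 0.027 0 0 0 1; 0 -0.142 0.043 0 0 0 1; 0 -0.137 0.059 0 0 0 1; 0 -0.129 0.073 0 0 0 1; 0 -0.121 0.087 0 0 0 1; 0 -0.110 0.100 0 0 0 1; 0 -0.098 0.112 0 0 0 1; 0 -0.085 0.122 0 0 0 1; 0 -0.071 0.131 0 0 0 1; 0 -0.056 0.138 0 0 0 1; 0 -0.041 0.143 0 0 0 1; 0 -0.025 0.147 0 0 0 1; 0 -0.008 0.149 0 0 0 1
```

```bash
python3 -m jog '0 0 0.29 0 0 0 -1; 0 0 0.29 0 0 0 -1; 0 0 0.28 0 0 0 -1; 0 0 0 0 0 0 1; 0 0 0 0 0 0 1' 40; python3 -m jog '0 0 0 0 0 0 1; 0 0 0 0 0 0 1; 0 0 0 0 0 0 1'; python3 -m jog '0 -0.139 -0.054 0 0 0 1; 0 -0.144 -0.039 0 0 0 1; 0 -0.147 -0.022 0 0 0 1; 0 -0.149 -0.006 0 0 0 1; 0 -0.148 0.011 0 0 0 1' 60
```

```text
time: 34.88
tool_pos: [661.9, 55.8, 351.5]
tcp_rot: [179.9, 0.0, 100.4]
ft_force: [0.1, -1.1, -0.5]
finger_gap: 51.6
grip_force: 0.0
time: 35.25
tool_pos: [661.2, 55.1, 351.6]
tcp_rot: [-179.9, 0.0, 100.4]
ft_force: [-12.0, -1.3, 9.6]
finger_gap: 10.1
grip_force: 39.7
time: 35.88
tool_pos: [591.7, 42.6, 364.7]
tcp_rot: [179.5, 0.0, 100.4]
ft_force: [4.0, 3.1, 7.5]
finger_gap: 9.4
grip_force: 61.7
```

```bash
python3 -m jog '0 -0.146 0.027 0 0 0 1; 0 -0.142 0.043 0 0 0 1; 0 -0.137 0.059 0 0 0 1; 0 -0.129 0.073 0 0 0 1; 0 0 0 0 0 0 1'; python3 -m jog '0 -0.121 0.087 0 0 0 1; 0 -0.11 0.1 0 0 0 1; 0 -0.098 0.112 0 0 0 1; 0 -0.085 0.122 0 0 0 1; 0 0 0 0 0 0 1'
```

```text
time: 36.5
tool_pos: [535.6, 32.5, 342.0]
tcp_rot: [179.9, -0.0, 100.4]
ft_force: [-5.7, 2.1, 5.2]
finger_gap: 9.6
grip_force: 65.9
time: 37.12
tool_pos: [494.9, 25.1, 298.5]
tcp_rot: [-180.0, -0.1, 100.4]
ft_force: [-2.1, 3.7, -0.6]
finger_gap: 9.7
grip_force: 69.1
```

```bash
python3 -m jog '0 -0.071 0.131 0 0 0 1; 0 -0.056 0.138 0 0 0 1; 0 -0.041 0.143 0 0 0 1; 0 0 0 0 0 0 1'; python3 -m jog '0 -0.025 0.147 0 0 0 1; 0 0 0 0 0 0 1';python3 -m jog '0 -0.008 0.1 0 0 0 1; 0 0 0.03 0 0 0 1; 0 0 0 0 0 0 1'
```

```text
time: 37.62
tool_pos: [478.3, 22.0, 256.9]
tcp_rot: [-179.9, -0.1, 100.4]
ft_force: [-5.3, 5.1, -0.2]
finger_gap: 9.6
grip_force: 72.2
time: 37.88
tool_pos: [475.6, 21.4, 241.8]
tcp_rot: [-179.8, -0.0, 100.4]
ft_force: [-5.2, 2.7, -5.6]
finger_gap: 9.6
grip_force: 71.3
time: 38.25
tool_pos: [474.8, 21.3, 229.4]
tcp_rot: [-179.8, -0.1, 100.4]
ft_force: [-8.2, 3.6, -1.1]
finger_gap: 9.5
grip_force: 71.6
```

Now I press down in small steps until the frame meets its stop.

```bash
python3 -m jog '0 0 0.02 0 0 0 1; 0 0 0 0 0 0 1'; python3 -m jog '0 0 0.02 0 0 0 1; 0 0 0 0 0 0 1';python3 -m jog '0 0 0.02 0 0 0 1; 0 0 0 0 0 0 1'
```

```text
time: 38.5
tool_pos: [474.8, 21.3, 227.7]
tcp_rot: [-179.8, -0.1, 100.4]
ft_force: [-10.1, 2.8, 2.5]
finger_gap: 9.3
grip_force: 72.2
time: 38.75
tool_pos: [474.8, 21.3, 225.7]
tcp_rot: [-179.8, -0.1, 100.4]
ft_force: [-11.7, 3.5, 2.9]
finger_gap: 9.5
grip_force: 72.3
time: 39.0
tool_pos: [474.8, 21.1, 224.1]
tcp_rot: [-179.8, -0.0, 100.4]
ft_force: [-12.7, 2.1, 8.3]
finger_gap: 9.5
grip_force: 73.8
```

```bash
python3 -m jog '0 0 0.02 0 0 0 1; 0 0 0 0 0 0 1'; python3 -m jog '0 0 0.02 0 0 0 1; 0 0 0 0 0 0 1'
python3 - <<'E'
from h import *
sc=shot('scene','s13')
cv2.imwrite('pics/m13.png',cv2.resize(sc['img'][130:270,240:400,::-1],(640,560),interpolation=cv2.INTER_CUBIC))
E
```

```text
time: 39.25
tool_pos: [475.0, 21.1, 223.9]
tcp_rot: [-179.7, -0.0, 100.4]
ft_force: [-24.8, 1.9, 26.5]
finger_gap: 9.5
grip_force: 75.9
time: 39.5
tool_pos: [475.1, 21.1, 223.6]
tcp_rot: [-179.7, -0.0, 100.4]
ft_force: [-35.2, 2.4, 47.7]
finger_gap: 9.4
grip_force: 78.2
```

View pics/m13.png

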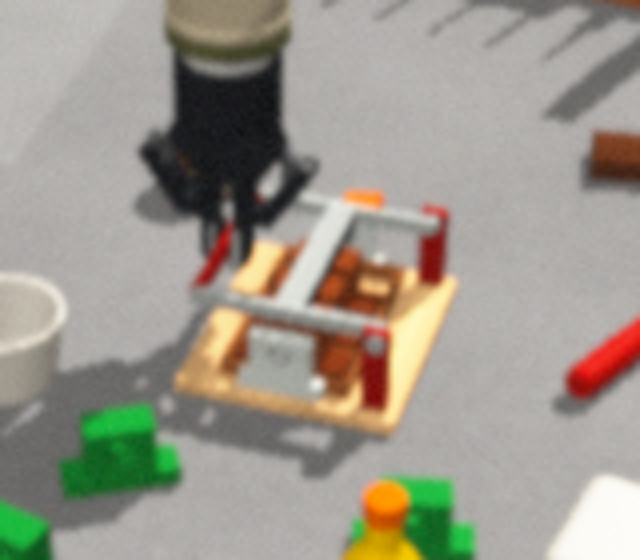

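The frame is level and against a hard stop. I release it and retreat straight up.

```bash
python3 -m jog '0 0 -0.03 0 0 0 1; 0 0 0 0 0 0 -0.2; 0 0 0 0 0 0 -0.4; 0 0 0 0 0 0 -0.4; 0 0 0 0 0 0 -0.4'; python3 -m jog '0 0 -0.3 0 0 0 -0.4; 0 0 -0.5 0 0 0 -0.4; 0 -0.2 -0.5 0 0 0 -0.4; 0 0 -0.4 0 0 0 -0.4; 0 0 0 0 0 0 -0.4'
python3 - <<'E'
from h import *
sc=shot('scene','s14'); w=shot('wrist','w14')
a=np.zeros((400,800,3),np.uint8); a[:350,:400]=cv2.resize(sc['img'][130:270,240:400,::-1],(400,350),interpolation=cv2.INTER_CUBIC); a[:,400:]=w['img'][:,200:600,::-1]
cv2.imwrite('pics/m14.png',a); t=sense();print(t['time'])
E
```

```text
time: 40.17
tool_pos: [475.8, 21.1, 222.9]
tcp_rot: [180.0, 0.0, 100.4]
ft_force: [0.1, 0.2, -0.9]
finger_gap: 59.6
grip_force: 0.0
time: 40.8
tool_pos: [456.8, 17.4, 397.0]
tcp_rot: [179.6, 0.1, 100.4]
ft_force: [0.1, -0.1, -0.6]
finger_gap: 60.1
grip_force: 0.0
40.9
```

View pics/m14.png

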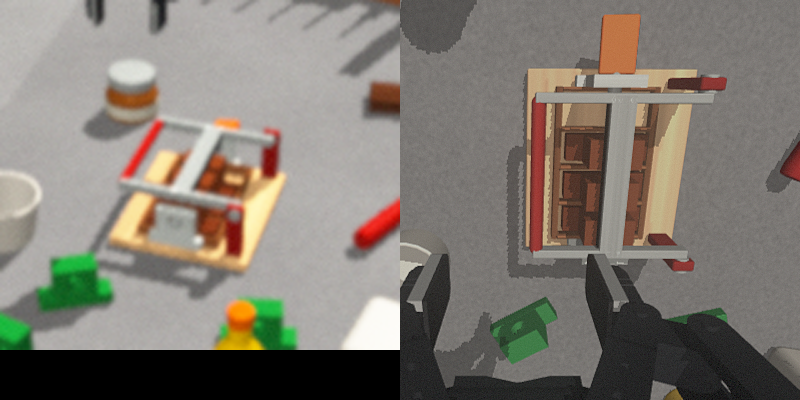

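Run:
```python
from h import *
s=load('w14'); Tp=R.from_euler('z',10.3,degrees=True); f=lambda p:Tp.inv().apply(p-[540.7,33,0]).round(1)
print('far end (exp 132)',f(ray(s,421,14,48)),'near end (exp 86)',f(ray(s,417,73,48)),'ear outer top edge (exp 86,z60)',f(ray(s,411,75,60)))
a=0; print('bar pix',proj(s,place(np.array([(-67,0,70)]),540.7,33,10.3)[0]),'seen (337,175)')
```

```text
far end (exp 132) [ -0.8 131.   48. ] near end (exp 86) [-0.1 86.3 48. ] ear outer top edge (exp 86,z60) [-8.  84.5 60. ]
bar pix (np.float64(337.150931268635), np.float64(178.97541969914906)) seen (337,175)
```

The measurements match: the handle is home and the bar is at its closed position.

```bash
python3 -c "
from bench import *
print(hand_in())"
```

```text
the job is handed in; nothing more can be done
None
```

The job is handed in: all three neck blocks on the bench are in pockets 0–2, the rod is through them and both ears with its handle home, and the frame is closed; one finger pushed at about 33 N against something at the fixture while releasing the first block, with no sign of harm.

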